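# Shut the clipper-blade box past its spring catch

## Task

Shut and lock the green clipper-blade box: press its black spring plate down with the fingertips and, while it is held down, push the red tab so that the lid slides past the locking pin, then on until the lid is fully home and the pin has sprung back up behind it. Only press and push, gently: pinch and lift nothing, and leave the glass jar, the yellow tick remover and the flea comb where they are. Finish with the hand clear of everything.

Things in the scene. Friction and masses are not known exactly. Their poses are not given: they have to be found in the camera images.
- bladebox: Green steel box fixed to the bench. Frame: origin on the bench, z up, y along the lid's travel, robot towards -x. Box: x -15 to 95, y -135 to 135 mm, 50 mm high (lip on its far edge 60). Open well with blades in the -y half; closed deck, where the open lid parks, in the +y half. Grey catch housing under the press plate: x -82 to -15, y -40 to 62, 28 mm high.
- lid (a joint): How far the sliding lid stands open, m: 0 = fully home over the well at its stop, 0.12 = wide open. Shuts towards -y of the box, stays where left, slides at about 1.5 N. The locking pin stops it at 0.056; with the pin 6 mm or more down it passes. From 0.056 to 0.004 its lug lies over the pin and keeps it down; below 0.004 the pin is free to spring up behind the lug.
- tab_face (a point): Point on the pushing face (looks to +y of the box) of the lid's red upright tab, 70 mm above the bench; box frame x = -58 mm, y = -54 mm + lid value. Tab: 6 mm thick (to the -y side), 52 to 88 mm above the bench, reaching 22 mm from this point towards -x and 46 mm towards +x, to the lid's edge. It passes 6 mm above the press plate.
- lug_top (a point): Centre of the top of the lid's red lug, 63 mm above the bench. The lug runs from the tab 40 mm towards +y along the lid's edge: 18 mm wide (box x -30 to -12 mm), 12 mm high, its underside 51 mm above the bench. Box frame y = -40 mm + lid value. The lid's steel plate lies at x -12 to 90 mm, 51 to 55 mm above the bench.
- catch (a joint): How far the spring catch (black press plate and brass locking pin, one piece) is pressed down, m: 0 = sprung up, 0.010 = fully down. The spring takes about 2 N to start and 6.5 N fully down.
- pad_top (a point): Centre of the top of the black press plate, 46 mm above the bench when up; sinks with it. Box frame x about -58, y = 12 mm. The plate is 50 mm along the box's x (-82 to -32 mm), 80 mm along its y (40 mm either side of this point), 5 mm thick.
- pin_top (a point): Centre of the top of the brass locking pin on the plate's lid side, 57 mm above the bench when up; sinks with the plate. 12 mm square; box frame x -29 to -17, y -16 to -4 mm.
- jar: Empty clear glass jar, open, upright, 72 mm across the rim, 100 mm high; loose; origin under its centre. Leave alone.
- tick_remover: Yellow plastic tick remover lying flat, 115 mm long along its x, 20 mm wide, about 14 mm high; loose; origin under its middle. Leave alone.
- flea_comb: Steel flea comb lying flat, 110 mm along its x, 45 mm along its y, 8 mm high; loose; origin under its middle. Leave alone.

How it is judged:
By the outcome, as a careful person would: the job done as asked, in the order asked, and still so for the second after the job is handed in, with the robot touching nothing.
It also fails if it takes over 35 s, if anything falls off the work surface, if the arm or the gripper's body presses on something with over 40 N, if the wrist force passes 120 N, or if a joint passes its speed limit or range.

## Robot

A 6-joint arm with a two-finger parallel gripper is mounted at the origin on the work surface. World frame = base frame: x ahead of the robot, y to its left, z up, the work surface at z = 0. Lengths are in m, angles in rad, forces in N, time in s.
With the tool pointing down it reaches from about 0.375 to 0.825 m from the base axis. Payload 5.5 kg.
Tool frame: the origin (TCP) lies at the very end of the fingers, on their centre line; the grasp point (between the pads) lies 19 mm behind it (grip_point_offset is the distance from the TCP to the grasp point, in m); z points along the fingers, x is the direction in which the jaws open and shut, and the axes are right-handed (so a half turn about z gives the same grasp; the last joint's range is limited). The gripper opens to 85 mm and grips with 20 to 120 N. Pads are 22 mm wide; open, the fingers measure 114 mm over their backs; the gripper's body (76 mm by 85 mm) begins 54 mm behind the grasp point. The pads swing forward as they close: fully open they stand 13 mm farther back than shut.
Start: joints at [1.154, 0.314, -0.047, 1.21, 0, 1.571], TCP at [0.243, 0.549, 0.231] pointing down, gripper open.
Joint ranges: [-2.67, 2.67], [-0.69, 1.73], [-1.03, 1.25], [-2.08, 2.16], [-1.42, 1.45], [-3.14, 3.14]. Speed limits (rad/s): [2.39, 2.39, 3.01, 3.14, 3.14, 3.14].

## Interface

Orientations are given as a rotation vector (axis times angle).
In Python, from workcell import * gives the robot as it stands. The module is installed in compiled form; this text tells all that it offers.
- The arm moves only by the tool move_arm, never from a script. Its argument "motion" is one flat list of numbers, 5 for each row, row after row: the closure, from 0 (fully open) to 1 (shut), then the shift along the tool's x, y, z in cm, then the turn about the tool's z in rad. A call has 1 to 12 rows; each row shifts and turns the pose as measured when the row begins, along the tool's axes as they then stand; what a row does not reach is not made up. A row lasts 1/12 s, in which the tool goes at most 41.7 mm and 7.16 degrees, less where a joint would pass 70% of its speed; a pose out of reach is approached as far as the arm can. A call is refused whole if a number of a shift passes 4.17 or a number of a turn 0.125, either way. A call with a gripper value outside its range is refused whole. The fingers move at their own pace and stop on an object; the grip force is fixed at half the most. Time passes only in rows, so rows that do not move let the fingers close. It gives the time, the measured TCP pose, the force and the opening at its end, in the units of the state.
- sense(): the state, without advancing time (a new reading comes with each control period).
- camera(name): name is "side" or "top"; returns (picture, depth): 400x640x3 uint8, red, green, blue; 400x640 float32, m along the optical axis (not along the pixel's ray), 0 where there is no reading.
- camera_info(name): a dict with "vfov" (degrees; the focal length in pixels is half the picture's height over the tangent of half this angle, whatever the lens; pixels are square), "cx", "cy" (the principal point, pixels), "R" (3x3) and "t" (3): a world point X has camera coordinates R X + t. Camera axes: x right, y down, z forward; pixel columns grow to the right and rows downward; lengths in m; the calibration is good to about 2 mm. A picture is of the moment at which its call begins. camera_info takes no time and is no camera call.
- job_done(): hands the job in, once; it reports no verdict.
The state is a dict: "t": time; "q": joint angles; "joint_vel": joint speeds; "effort": joint torques, N m; "tcp_pos": TCP position; "tcp_rot": TCP orientation; "ft_force": force on the tool from outside, world axes, zero at the start; "wrist_torque": the same for the moment, N m; "finger_gap": opening from 0.0 (shut) to 1.0 (fully open).
Only numpy, scipy, OpenCV 4.12 (cv2) and the standard library are available. Lean on these libraries where they do the work, as an engineer would, in place of code of your own. Each camera call takes 0.05 s, during which the arm holds its last target. There are 200 camera calls.

## Working session

There is one attempt and no reset: what is moved stays moved. The work goes in short steps, Python scripts to look and compute and a tool call to move; the robot and the scene stay as the last step left them, time stands still between calls to the robot, and variables do not carry over. Pictures are saved under pics/ and viewed, about 8 in all and at most 12, crops included, and the job is handed in when it is done.

Besides the shell and the picture viewer there is one more tool, called by a JSON object that holds its "name" and its "arguments", one argument or row to a line. move_arm: Moves the arm, as the interface text tells. Its arguments: {"type":"object","properties":{"motion":{"type":"array","items":{"type":"number"}}},"required":["motion"]}

```bash
mkdir -p pics
cat > h.py <<'E'
from workcell import *
import numpy as np, cv2
from scipy.spatial.transform import Rotation as Ro
def cloud(n):
    im,d=camera(n); c=camera_info(n); f=200/np.tan(np.radians(c["vfov"])/2)
    v,u=np.mgrid[0:400,0:640]
    P=np.stack([(u-c["cx"])/f*d,(v-c["cy"])/f*d,d],-1)
    return im,d,(P-np.array(c["t"]))@np.array(c["R"])
def save(n,im): cv2.imwrite("pics/"+n,im[...,::-1])
E
python3 - <<'E'
from h import *
s=sense(); print({k:np.round(v,3) for k,v in s.items()})
for n in ("side","top"):
    im,d,W=cloud(n); save(n+"0.png",im); np.savez(n+"0.npz",im=im,d=d,W=W)
    c=camera_info(n); print(n,c["vfov"],c["cx"],c["cy"],"pos",-np.array(c["R"]).T@c["t"])
    hsv=cv2.cvtColor(im,cv2.COLOR_RGB2HSV); h,S,V=cv2.split(hsv)
    for nm,m in dict(red=((h<8)|(h>172))&(S>130)&(V>60),green=(h>40)&(h<85)&(S>80),yellow=(h>20)&(h<35)&(S>130)).items():
        m=m&(d>0)
        if m.sum()>20: print(nm,m.sum(),np.round(np.percentile(W[m],[2,50,98],axis=0),3).tolist())
E
```

```text
{'t': np.float64(0.0), 'q': array([ 1.154,  0.314, -0.048,  1.21 , -0.   ,  1.571]), 'joint_vel': array([ 0.001, -0.   , -0.   , -0.001, -0.002, -0.001]), 'effort': array([-0.0000e+00, -5.3959e+01,  3.3975e+01,  1.9000e-02,  0.0000e+00,
       -0.0000e+00]), 'tcp_pos': array([0.243, 0.548, 0.23 ]), 'tcp_rot': array([ 2.632e+00,  1.713e+00, -2.000e-03]), 'ft_force': array([-0.161,  0.278,  0.456]), 'wrist_torque': array([ 0.023, -0.001,  0.047]), 'finger_gap': np.float64(0.999)}
side 53.41789423833657 319.9109579002945 195.94374799883062 pos [ 0.11774716 -0.37678263  0.59749806]
red 133 [[0.461, 0.021, 0.062], [0.499, 0.028, 0.086], [0.525, 0.058, 0.09]]
green 5725 [[0.071, -0.154, -0.08], [0.604, -0.021, 0.049], [1.087, 1.43, 0.317]]
yellow 720 [[0.049, -0.094, 0.004], [0.077, -0.015, 0.127], [0.592, 0.229, 0.338]]
top 53.21382763223704 319.4899078225568 206.07902025567867 pos [0.3977852  0.05635175 0.78490248]
red 297 [[0.46, 0.021, 0.061], [0.512, 0.032, 0.065], [0.526, 0.058, 0.09]]
green 24 [[0.509, -0.092, 0.003], [0.524, -0.068, 0.005], [0.546, 0.046, 0.052]]
yellow 327 [[0.506, 0.182, 0.005], [0.541, 0.204, 0.008], [0.601, 0.236, 0.011]]
```

View pics/side0.png

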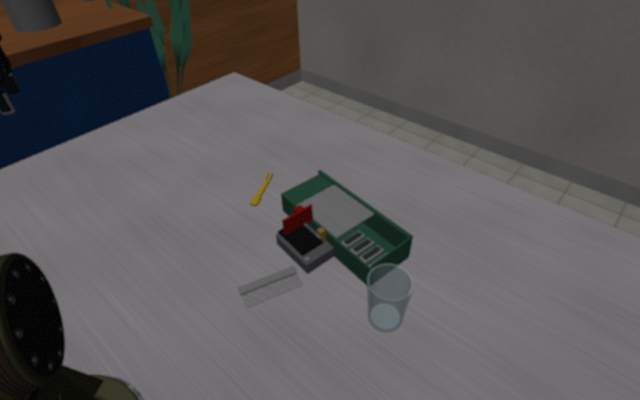

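View pics/top0.png

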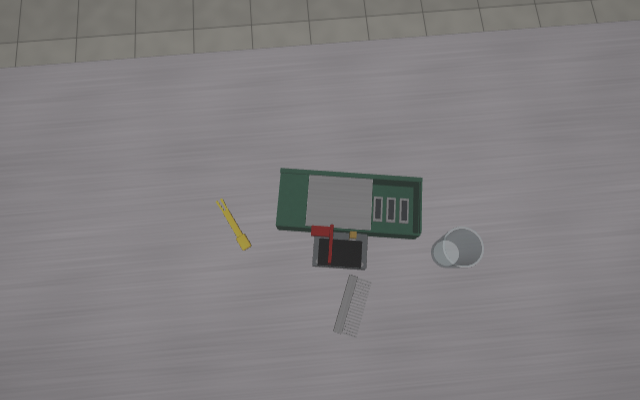

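Top view: the box lies nearly square to the world, with the tab at about (331,243), the lug at (321,231), the pin at (353,235) and the plate at (340,253). The jar is off to the right at (462,247), and the comb and tick remover are clear. Next I measure the box pose.

```bash
cat >> h.py <<'E'
def onplane(n,uv,z):
    c=camera_info(n); f=200/np.tan(np.radians(c["vfov"])/2); R=np.array(c["R"]); o=-R.T@c["t"]
    uv=np.atleast_2d(uv).astype(float)
    r=np.c_[(uv[:,0]-c["cx"])/f,(uv[:,1]-c["cy"])/f,np.ones(len(uv))]@R
    return o+r*((z-o[2])/r[:,2])[:,None]
def rect(n,m,z):
    m=m.astype(np.uint8); k,l,st,_=cv2.connectedComponentsWithStats(m)
    i=1+np.argmax(st[1:,4]); v,u=np.nonzero(l==i)
    P=onplane(n,np.c_[u,v],z)[:,:2]
    return len(u),cv2.minAreaRect((P*1000).astype(np.float32))
E
python3 - <<'E'
from h import *
for n in ("top","side"):
    Z=np.load(n+"0.npz"); im,d,W=Z["im"],Z["d"],Z["W"]
    h,S,V=cv2.split(cv2.cvtColor(im,cv2.COLOR_RGB2HSV))
    near=(W[...,0]>.38)&(W[...,0]<.72)&(W[...,1]>-.2)&(W[...,1]<.2)&(d>0)
    red=((h<8)|(h>172))&(S>130)&near
    z=W[...,2]
    print(n,"tabtop",rect(n,red&(z>.08),.088)); 
    print(" lugtop",rect(n,red&(z<.07)&(z>.058),.063))
    print(" plate",rect(n,near&(V<45)&(W[...,0]<.54),.046))
    print(" pin",rect(n,near&(h>12)&(h<30)&(S>100)&(z>.04),.057))
    print(" lid",rect(n,near&(S<40)&(z>.048)&(z<.06)&(W[...,0]>.52),.055))
    print(" box",rect(n,near&(z>.02)&(h>50)&(h<95)&(S>60),.05), )
    p=near&(V<45)&(W[...,0]<.54); print(" plate z",np.median(z[p]), "lid z",np.median(z[near&(S<40)&(z>.048)&(z<.06)]))
    m=near&(z>.004)&(W[...,0]<.48)
    if n=="top": print("jar",np.percentile(W[(z>.06)&(W[...,1]<-.09)&(W[...,1]>-.25)&(W[...,0]<.6)&(d>0)],[2,50,98],axis=0).round(3).tolist())
E
```

```text
top tabtop (119, ((488.83111572265625, 26.205127716064453), (5.472255229949951, 65.52930450439453), 81.08729553222656))
 lugtop (178, ((516.8377075195312, 41.680213928222656), (33.86891555786133, 17.407333374023438), 80.86040496826172))
 plate (733, ((473.6563720703125, -3.135631561279297), (53.270511627197266, 47.55100631713867), 80.46261596679688))
 pin (40, ((506.341552734375, -18.311216354370117), (11.06552505493164, 11.19421100616455), 83.9637680053711))
 lid (3208, ((570.1575317382812, 1.0475311279296875), (122.03350067138672, 100.70121002197266), 80.95417785644531))
 box (2303, ((570.0808715820312, -19.188522338867188), (270.77020263671875, 113.3741455078125), 80.92068481445312))
 plate z 0.04651775737032342 lid z 0.05544954988900237
jar [[0.428, -0.232, 0.061], [0.464, -0.211, 0.088], [0.597, -0.144, 0.102]]
side tabtop (138, ((488.4720764160156, 24.387470245361328), (12.73161506652832, 66.6413345336914), 82.05281829833984))
 lugtop (129, ((490.45849609375, 26.263946533203125), (11.877251625061035, 71.06918334960938), 82.97247314453125))
 plate (846, ((467.7496337890625, -58.56575012207031), (178.46717834472656, 84.74115753173828), 81.41665649414062))
 pin (64, ((505.4709777832031, -21.23610496520996), (23.859172821044922, 15.23874282836914), 77.18905639648438))
 lid (1969, ((571.5848999023438, 1.738739013671875), (123.07176208496094, 103.62822723388672), 81.01667022705078))
 box (2430, ((565.02880859375, -20.0771484375), (290.9949035644531, 134.12847900390625), 81.02815246582031))
 plate z 0.040865106814504545 lid z 0.055191517717675775
```

{"name": "move_arm", "arguments": {
  "motion": [1, 0, 0, 0, 0.119, 1, 0, 0, 0, 0.119, 1, 0, 0, 0, 0.119, 1, 0, 0, 0, 0.119, 1, 0, 0, 0, 0.119, 1, 0, 0, 0, 0.119, 1, 0, 0, 0, 0.119, 1, 0, 0, 0, 0.119, 1, 0, 0, 0, 0.119, 1, 0, 0, 0, 0.119, 1, 0, 0, 0, 0.119]
}}

```text
t: 1.02
tcp_pos: [0.2411, 0.5445, 0.2245]
tcp_rot: [3.111, -0.336, -0.006]
ft_force: [0.1, -0.6, 0.2]
finger_gap: 0.003
```

```bash
cat >> h.py <<'E'
O=np.array([.5306,-.0129]); A=np.radians(-9.05)
ex=np.array([np.cos(A),np.sin(A)]); ey=np.array([-ex[1],ex[0]])
def b2w(x,y): return O+(x*ex+y*ey)/1000
def rep(x=None,y=None,z=None):
    s=sense(); R=Ro.from_rotvec(s["tcp_rot"]).as_matrix(); p=s["tcp_pos"]
    b=[(p[:2]-O)@ex*1e3,(p[:2]-O)@ey*1e3,p[2]*1e3]
    print("t",round(float(s["t"]),2),"box",np.round(b,1),"yaw",np.degrees(np.arctan2(R[1,0],R[0,0])).round(2),"tilt",R[:,2].round(3),"gap",round(float(s["finger_gap"]),3),"F",np.round(s["ft_force"],2),"q",np.round(s["q"],2))
    if x is not None: print("tool cm",(R.T@(np.r_[b2w(x,y),z/1e3]-p)*100).round(2))
E
python3 -c "
from h import *
rep(-57,50,110)"
```

```text
t 1.02 box [-373.6  505.   224.5] yaw -12.34 tilt [-0.005 -0.012 -1.   ] gap 0.003 F [ 0.05 -0.57  0.2 ] q [ 1.15  0.32 -0.05  1.21  0.    2.94]
tool cm [34.25 43.45 11.93]
```

{"name": "move_arm", "arguments": {
  "motion": [1, 2.3, 2.9, 0.3, -0.029, 1, 2.3, 2.9, 0.3, -0.028, 1, 2.3, 2.9, 0.3, 0, 1, 2.3, 2.9, 0.3, 0, 1, 2.3, 2.9, 0.3, 0, 1, 2.3, 2.9, 0.3, 0, 1, 2.3, 2.9, 0.3, 0, 1, 2.3, 2.9, 0.3, 0, 1, 2.3, 2.9, 0.3, 0, 1, 2.3, 2.9, 0.3, 0, 1, 2, 2.5, 0.3, 0, 1, 0, 0, 0, 0]
}}

```text
t: 2.02
tcp_pos: [0.438, 0.1769, 0.1879]
tcp_rot: [3.115, -0.244, -0.013]
ft_force: [-0.0, 0.5, 0.5]
finger_gap: 0.001
```

```bash
python3 -c "
from h import *
rep(-57,50,110)"
```

```text
t 2.02 box [-121.3  172.9  187.9] yaw -8.95 tilt [-0.009 -0.016 -1.   ] gap 0.001 F [-0.02  0.49  0.54] q [ 0.39  0.11 -0.4   1.07 -0.01  2.12]
tool cm [ 6.46 12.16  7.96]
```

{"name": "move_arm", "arguments": {
  "motion": [1, 1.6, 3.0, 1.5, 0, 1, 1.6, 3.0, 1.5, 0, 1, 1.6, 3.0, 1.5, 0, 1, 1.2, 2.2, 1.1, 0, 1, 0.4, 0.8, 0.4, 0, 1, 0, 0, 0, 0, 1, 0, 0, 0, 0]
}}

```text
t: 2.6
tcp_pos: [0.483, 0.0442, 0.1265]
tcp_rot: [3.119, -0.246, -0.015]
ft_force: [-0.3, 0.7, 0.2]
finger_gap: -0.0
```

```bash
python3 -c "
from h import *
rep(-57,50,75)
im,d,W=cloud('top'); save('top1.png',cv2.resize(im[140:300,220:460],None,fx=3,fy=3,interpolation=cv2.INTER_CUBIC))"
```

```text
t 2.6 box [-56.   48.9 126.5] yaw -9.04 tilt [-0.011 -0.012 -1.   ] gap -0.0 F [-0.32  0.69  0.22] q [ 0.1   0.18 -0.47  0.93 -0.01  1.83]
tool cm [-0.06 -0.18  5.15]
```

View pics/top1.png

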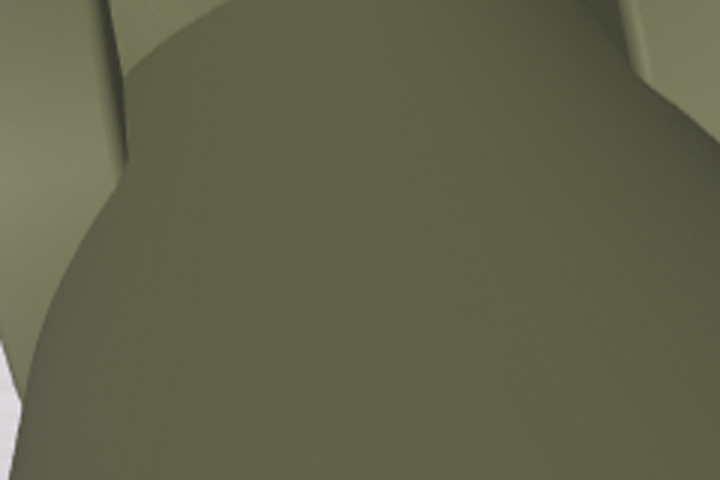

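The top view is blocked by the arm, so I will descend part-way and check from the side.

{"name": "move_arm", "arguments": {
  "motion": [1, 0, -0.05, 1.5, 0, 1, 0, -0.1, 1.5, 0, 1, 0, -0.1, 1.5, 0, 1, 0, -0.1, 1.0, 0, 1, 0, 0, 0, 0]
}}

```text
t: 3.07
tcp_pos: [0.4849, 0.0553, 0.074]
tcp_rot: [3.124, -0.231, -0.005]
ft_force: [0.3, -0.2, 0.5]
finger_gap: -0.001
```

```bash
python3 -c "
from h import *
rep(-57,50,46)
im,d,W=cloud('side'); save('side1.png',cv2.resize(im[150:300,220:420],None,fx=3,fy=3,interpolation=cv2.INTER_CUBIC))"
```

```text
t 3.07 box [-55.9  60.2  74. ] yaw -8.47 tilt [-0.004 -0.009 -1.   ] gap -0.001 F [ 0.26 -0.24  0.48] q [ 0.12  0.23 -0.54  0.8  -0.01  1.84]
tool cm [-0.11  0.99  2.81]
```

View pics/side1.png

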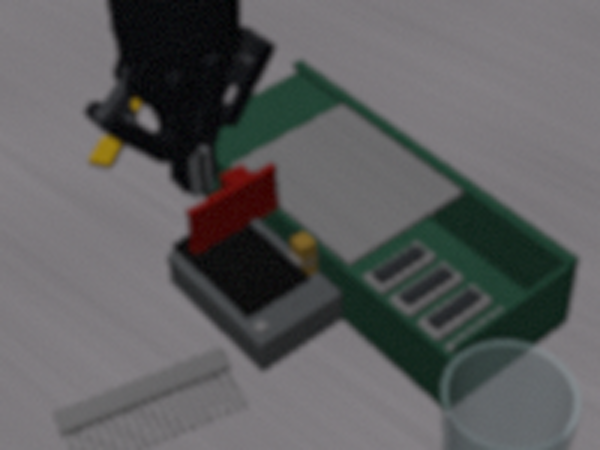

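Side crop: the closed fingertips at (200,175) are behind the +y side of the red tab (235,210). The tab has not moved and there is a gap. Now I close that gap carefully.

{"name": "move_arm", "arguments": {
  "motion": [1, 0, 0.35, 0.5, 0, 1, 0, 0.35, 0.5, 0, 1, 0, 0, 0.5, 0.0, 1, 0, 0, 0, 0]
}}

```text
t: 3.45
tcp_pos: [0.4859, 0.0493, 0.0614]
tcp_rot: [3.125, -0.227, 0.003]
ft_force: [-0.7, -0.2, -0.1]
finger_gap: 0.004
```

```bash
python3 -c "
from h import *
rep(-57,50,46)"
```

```text
t 3.45 box [-54.   54.4  61.4] yaw -8.32 tilt [ 0.001 -0.008 -1.   ] gap 0.004 F [-0.72 -0.17 -0.14] q [ 0.11  0.25 -0.56  0.77 -0.01  1.82]
tool cm [-0.31  0.43  1.55]
```

{"name": "move_arm", "arguments": {
  "motion": [1, -0.15, 0.2, 0.4, 0.006, 1, -0.1, 0.15, 0.4, 0.006, 1, 0, 0, 0.3, 0, 1, 0, 0, 0, 0]
}}

```text
t: 3.78
tcp_pos: [0.4831, 0.0453, 0.0499]
tcp_rot: [3.124, -0.25, 0.004]
ft_force: [-0.8, 0.3, 0.2]
finger_gap: -0.0
```

```bash
python3 -c "
from h import *
rep(-57,50,38)"
```

```text
t 3.78 box [-56.1  50.   49.9] yaw -9.15 tilt [ 0.002 -0.008 -1.   ] gap -0.0 F [-0.85  0.31  0.21] q [ 0.1   0.25 -0.58  0.74 -0.01  1.83]
tool cm [-0.09 -0.01  1.19]
```

Well aligned. Now I press gently in small steps.

{"name": "move_arm", "arguments": {
  "motion": [1, 0, 0, 0.25, 0, 1, 0, 0, 0.25, 0, 1, 0, 0, 0.25, 0, 1, 0, 0, 0.15, 0]
}}

```text
t: 4.12
tcp_pos: [0.4832, 0.0452, 0.0406]
tcp_rot: [3.124, -0.251, 0.005]
ft_force: [-1.5, -0.5, 3.8]
finger_gap: 0.001
```

```bash
python3 -c "
from h import *
rep(-57,50,38)"
```

```text
t 4.12 box [-56.   49.9  40.6] yaw -9.17 tilt [ 0.002 -0.008 -1.   ] gap 0.001 F [-1.48 -0.49  3.79] q [ 0.1   0.27 -0.59  0.72 -0.01  1.83]
tool cm [-0.11 -0.01  0.26]
```

{"name": "move_arm", "arguments": {
  "motion": [1, 0, 0, 0.2, 0, 1, 0, 0, 0.15, 0, 1, 0, 0, 0.1, 0, 1, 0, 0, 0, 0]
}}

```text
t: 4.45
tcp_pos: [0.4832, 0.0452, 0.0363]
tcp_rot: [3.124, -0.25, 0.005]
ft_force: [-2.4, -0.2, 6.6]
finger_gap: -0.002
```

```bash
python3 -c "
from h import *
rep(-57,50,38)"
```

```text
t 4.45 box [-55.9  49.9  36.3] yaw -9.16 tilt [ 0.002 -0.008 -1.   ] gap -0.002 F [-2.44 -0.22  6.57] q [ 0.1   0.27 -0.59  0.71 -0.01  1.83]
tool cm [-0.11 -0.   -0.17]
```

{"name": "move_arm", "arguments": {
  "motion": [1, 0, 0.3, 0.02, 0, 1, 0, 0.3, 0.02, 0, 1, 0, 0.3, 0.02, 0, 1, 0, 0.3, 0.02, 0]
}}

```text
t: 4.78
tcp_pos: [0.484, 0.0397, 0.0371]
tcp_rot: [-3.125, 0.244, -0.01]
ft_force: [-1.1, 5.5, 5.5]
finger_gap: 0.002
```

```bash
python3 -c "
from h import *
rep(-57,0,37)"
```

```text
t 4.78 box [-54.3  44.6  37.1] yaw -8.94 tilt [ 0.007  0.007 -1.   ] gap 0.002 F [-1.11  5.5   5.52] q [ 0.08  0.27 -0.6   0.7   0.01  1.8 ]
tool cm [-0.28  4.46 -0.02]
```

{"name": "move_arm", "arguments": {
  "motion": [1, -0.05, 0.35, 0.03, 0, 1, -0.05, 0.35, 0.03, 0, 1, -0.05, 0.35, 0.03, 0, 1, -0.05, 0.35, 0.03, 0, 1, -0.05, 0.35, 0.03, 0]
}}

```text
t: 5.2
tcp_pos: [0.4843, 0.031, 0.0383]
tcp_rot: [-3.105, 0.236, -0.023]
ft_force: [-0.7, 4.7, 5.7]
finger_gap: 0.002
```

```bash
python3 -c "
from h import *
rep(-57,0,37)"
```

```text
t 5.2 box [-52.6  36.1  38.3] yaw -8.69 tilt [ 0.017  0.026 -1.   ] gap 0.002 F [-0.7   4.7   5.71] q [ 0.05  0.26 -0.61  0.69  0.03  1.77]
tool cm [-0.46  3.61  0.02]
```

{"name": "move_arm", "arguments": {
  "motion": [1, -0.1, 0.6, 0.06, 0, 1, -0.1, 0.6, 0.06, 0, 1, -0.1, 0.6, 0.06, 0]
}}

```text
t: 5.45
tcp_pos: [0.4832, 0.0187, 0.0382]
tcp_rot: [-3.093, 0.229, -0.034]
ft_force: [0.1, 5.5, 6.8]
finger_gap: 0.005
```

```bash
python3 -c "
from h import *
rep(-57,0,37)
im,d,W=cloud('side'); save('side2.png',cv2.resize(im[150:300,220:420],None,fx=3,fy=3,interpolation=cv2.INTER_CUBIC))
rep()"
```

```text
t 5.45 box [-51.8  23.8  38.2] yaw -8.49 tilt [ 0.025  0.038 -0.999] gap 0.005 F [0.07 5.51 6.75] q [ 0.01  0.25 -0.62  0.68  0.04  1.73]
tool cm [-0.55  2.37  0.01]
t 5.5 box [-51.8  22.8  38.1] yaw -8.53 tilt [ 0.025  0.037 -0.999] gap 0.001 F [1.23 3.35 5.58] q [ 0.01  0.25 -0.62  0.68  0.04  1.73]
```

View pics/side2.png

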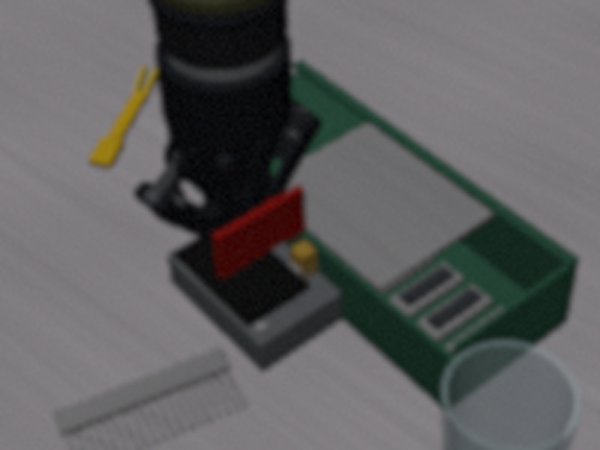

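The lid is following: the tab is at (258,235), the pin at (305,255) has sunk, and the comb and remover are untouched. I keep holding down and push on past the pin.

{"name": "move_arm", "arguments": {
  "motion": [1, -0.15, 0.6, 0.08, 0.003, 1, -0.15, 0.6, 0.08, 0, 1, -0.15, 0.6, 0.07, 0, 1, -0.15, 0.6, 0.07, 0]
}}

```text
t: 5.83
tcp_pos: [0.481, 0.0013, 0.0376]
tcp_rot: [-3.077, 0.227, -0.053]
ft_force: [1.7, 4.5, 7.4]
finger_gap: -0.001
```

```bash
python3 -c "
from h import *
rep(-57,-5,37)"
```

```text
t 5.83 box [-51.2   6.2  37.6] yaw -8.48 tilt [ 0.038  0.053 -0.998] gap -0.001 F [1.71 4.47 7.44] q [-0.03  0.24 -0.64  0.66  0.05  1.68]
tool cm [-0.59  1.12 -0.02]
```

{"name": "move_arm", "arguments": {
  "motion": [1, -0.1, 0.6, 0.06, 0, 1, -0.1, 0.6, 0.06, 0, 1, 0, 0, 0, 0]
}}

```text
t: 6.08
tcp_pos: [0.4807, -0.0075, 0.0377]
tcp_rot: [-3.069, 0.223, -0.063]
ft_force: [-3.3, -2.5, 5.9]
finger_gap: 0.001
```

```bash
python3 -c "
from h import *
rep(-57,-5,37)
im,d,W=cloud('side'); save('side3.png',cv2.resize(im[150:300,220:420],None,fx=3,fy=3,interpolation=cv2.INTER_CUBIC))
rep()"
```

```text
t 6.08 box [-50.2  -2.5  37.7] yaw -8.4 tilt [ 0.045  0.061 -0.997] gap 0.001 F [-3.33 -2.48  5.94] q [-0.06  0.23 -0.64  0.65  0.06  1.66]
tool cm [-0.69  0.25  0.03]
t 6.13 box [-50.2  -2.6  37.7] yaw -8.4 tilt [ 0.045  0.06  -0.997] gap 0.0 F [-2.6  -0.98  6.34] q [-0.06  0.23 -0.64  0.65  0.06  1.66]
```

View pics/side3.png

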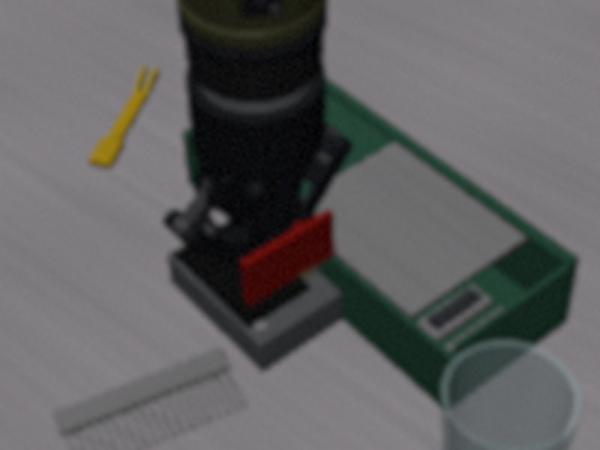

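Side crop: the tab at (288,258) has passed the pin, which is now hidden under the lug. The finger position implies lid ≤ 0.041. Next I ease the tips off the plate and push the tab on.

{"name": "move_arm", "arguments": {
  "motion": [1, -0.15, 0, -0.6, 0, 1, -0.15, 0, -0.6, 0, 1, -0.1, 0, -0.6, 0, 1, 0, 0, -0.2, 0, 1, 0, 0, 0, 0]
}}

```text
t: 6.55
tcp_pos: [0.4761, -0.0083, 0.0595]
tcp_rot: [-3.069, 0.223, -0.065]
ft_force: [0.7, -0.0, 0.0]
finger_gap: -0.002
```

```bash
python3 -c "
from h import *
rep(-57,-43,58)"
```

```text
t 6.55 box [-54.6  -4.1  59.5] yaw -8.4 tilt [ 0.047  0.06  -0.997] gap -0.002 F [ 0.68 -0.03  0.05] q [-0.06  0.2  -0.63  0.7   0.06  1.66]
tool cm [-0.29  3.89 -0.11]
```

{"name": "move_arm", "arguments": {
  "motion": [1, -0.05, 0.6, 0, -0.003, 1, -0.05, 0.6, 0, 0, 1, -0.05, 0.6, 0, 0, 1, -0.05, 0.6, 0, 0, 1, 0, 0.5, 0, 0, 1, 0, 0.3, 0, 0]
}}

```text
t: 7.05
tcp_pos: [0.4711, -0.0392, 0.0584]
tcp_rot: [-3.062, 0.213, -0.071]
ft_force: [0.1, 2.7, 1.6]
finger_gap: -0.002
```

```bash
python3 -c "
from h import *
rep(-57,-43,58)"
```

```text
t 7.05 box [-54.6 -35.4  58.4] yaw -8.05 tilt [ 0.051  0.067 -0.996] gap -0.002 F [0.1  2.75 1.59] q [-0.13  0.19 -0.64  0.7   0.07  1.58]
tool cm [-0.26  0.76 -0.03]
```

{"name": "move_arm", "arguments": {
  "motion": [1, 0, 0.25, 0, 0, 1, 0, 0.25, 0, 0, 1, 0, 0.25, 0, 0]
}}

```text
t: 7.3
tcp_pos: [0.4704, -0.0428, 0.058]
tcp_rot: [-3.049, 0.211, -0.071]
ft_force: [2.1, 15.4, 6.6]
finger_gap: 0.002
```

```bash
python3 -c "
from h import *
rep(-57,-43,58)"
```

```text
t 7.3 box [-54.7 -39.   58. ] yaw -8.02 tilt [ 0.052  0.081 -0.995] gap 0.002 F [ 2.06 15.45  6.64] q [-0.15  0.19 -0.64  0.7   0.09  1.56]
tool cm [-0.24  0.4  -0.04]
```

15 N means the lid has met its stop, and the position agrees. Now I back off and look.

{"name": "move_arm", "arguments": {
  "motion": [1, -0.1, -0.5, 0, 0, 1, -0.1, -0.8, -0.2, 0, 1, 0, -0.8, -1.5, 0, 1, 0, 0, -3, 0, 1, 0, 0, -4, 0, 1, 0, 0, -4, 0, 1, 0, 0, -4, 0, 1, 0, -3, -3, 0, 1, 0, -3, 0, 0, 1, 0, 0, 0, 0]
}}

```text
t: 8.13
tcp_pos: [0.4623, 0.0188, 0.2643]
tcp_rot: [-3.064, 0.225, -0.048]
ft_force: [0.9, -0.8, -0.9]
finger_gap: -0.001
```

Run:
```python
from h import *
rep()
im,d,W=cloud('side'); save('side4.png',cv2.resize(im[150:330,220:440],None,fx=3,fy=3,interpolation=cv2.INTER_CUBIC))
h,S,V=cv2.split(cv2.cvtColor(im,cv2.COLOR_RGB2HSV)); z=W[...,2]
B=np.stack([(W[...,:2]-O)@ex,(W[...,:2]-O)@ey,z],-1)*1e3
near=(abs(B[...,0])<110)&(abs(B[...,1])<140)&(d>0)&(z<.1)
m=near&((h<8)|(h>172))&(S>130); print("red",m.sum(),np.percentile(B[m],[3,50,97],axis=0).round(1).tolist())
m=near&(h>12)&(h<30)&(S>100)&(z>.04); print("pin",m.sum(),np.percentile(B[m],[3,50,97],axis=0).round(1).tolist() if m.any() else 0)
m=near&(V<45)&(B[...,0]>-75)&(B[...,0]<-40)&(B[...,1]>-15)&(B[...,1]<45)&(z<.06); print("plate",m.sum(),np.percentile(B[m],[5,50,95],axis=0).round(1).tolist())
```

```text
t 8.13 box [-72.5  20.6 264.3] yaw -8.47 tilt [ 0.036  0.066 -0.997] gap -0.001 F [ 0.92 -0.81 -0.92] q [-0.01  0.01 -0.34  1.19  0.07  1.71]
red 560 [[-77.9, -57.7, 45.5], [-44.1, -56.2, 70.2], [-14.3, -20.9, 88.9]]
pin 50 [[-29.2, -18.9, 45.5], [-24.7, -7.6, 56.6], [-11.4, 0.9, 64.0]]
plate 426 [[-73.3, -12.5, 44.5], [-57.7, 14.1, 46.2], [-41.5, 42.5, 47.7]]
```

View pics/side4.png

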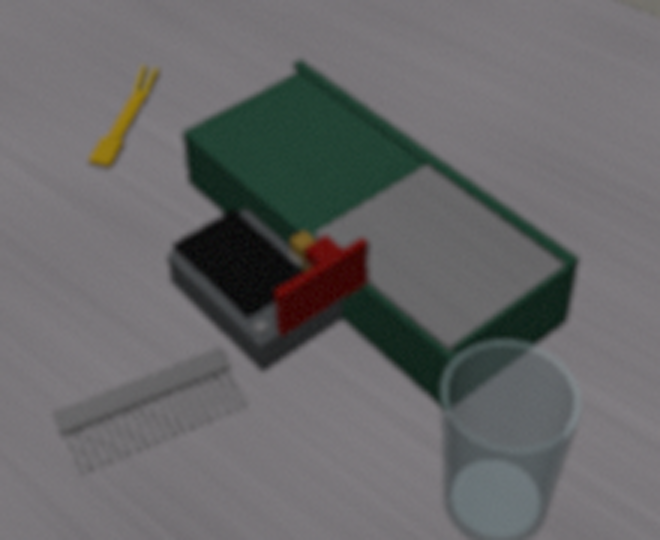

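The lid covers the well, the plate is back up at 46 mm, and the pin at (302,243) stands up behind the lug at (325,250). I move the arm away and check "fully home" more finely from the top camera.

{"name": "move_arm", "arguments": {
  "motion": [1, 0, -4, 0, 0, 1, 0, -4, 0, 0, 1, 0, -4, 0, 0, 1, 0, -4, 0, 0, 1, 0, -4, 0, 0, 1, 0, -4, 0, 0, 1, 0, -4, 0, 0, 1, 0, -4, 0, 0, 1, 0, -3, 0, 0, 1, 0, 0, 0, 0]
}}

```text
t: 9.02
tcp_pos: [0.5147, 0.3635, 0.273]
tcp_rot: [-3.091, 0.25, -0.039]
ft_force: [-1.3, -0.2, 0.2]
finger_gap: -0.002
```

Run:
```python
from h import *
rep()
im,d,W=cloud('top'); save('top5.png',cv2.resize(im[140:300,250:450],None,fx=4,fy=3.75)) 
Z=np.load("top0.npz")
for im,d,W in ((Z["im"],Z["d"],Z["W"]),(im,d,W)):
    h,S,V=cv2.split(cv2.cvtColor(im,cv2.COLOR_RGB2HSV)); z=W[...,2]
    near=(W[...,0]>.38)&(W[...,0]<.72)&(W[...,1]>-.2)&(W[...,1]<.2)&(d>0)&(z<.1)
    red=((h<8)|(h>172))&(S>130)&near
    for nm,m,zz in (("tab",red&(z>.08),.088),("lug",red&(z<.07)&(z>.058),.063),("pin",near&(h>12)&(h<30)&(S>100)&(z>.04),.057),("lid",near&(S<40)&(z>.048)&(z<.06)&(W[...,0]>.52),.055),("box",near&(z>.02)&(h>50)&(h<95)&(S>60),.05)):
        k,r=rect("top",m,zz); c=np.array(r[0])/1e3-O
        print(nm,k,"box xy",(c@ex*1e3).round(1),(c@ey*1e3).round(1),np.round(r[1],1))
```

```text
t 9.02 box [-74.9 369.2 273. ] yaw -9.26 tilt [ 0.028  0.038 -0.999] gap -0.002 F [-1.34 -0.2   0.2 ] q [0.61 0.32 0.06 1.26 0.01 2.34]
tab 119 box xy -47.4 32.0 [ 5.5 65.5]
lug 178 box xy -22.2 51.7 [33.9 17.4]
pin 40 box xy -23.1 -9.2 [11.1 11.2]
lid 3208 box xy 36.9 20.0 [122.  100.7]
box 2303 box xy 40.0 -0.0 [270.8 113.4]
tab 116 box xy -47.3 -55.9 [ 5.3 66.9]
lug 183 box xy -22.2 -36.6 [34.8 17.6]
pin 40 box xy -23.1 -9.2 [11.1 11.2]
lid 2883 box xy 39.4 -67.2 [122.3  96.4]
box 4655 box xy 39.7 0.0 [270.7 114.4]
```

View pics/top5.png

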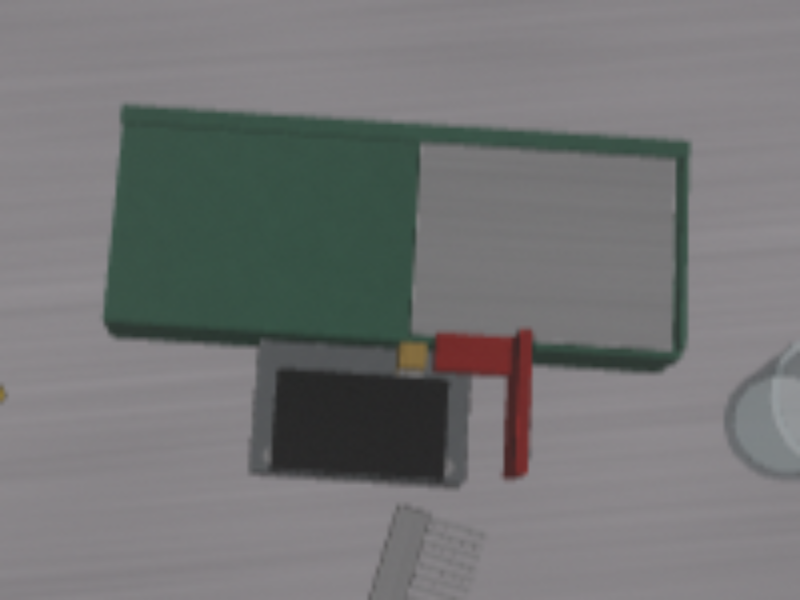

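The lid is fully home: the tab centre measures 46.7 mm from the pin against 47 expected. The pin is up behind the lug. Last, I check that the loose items have not moved, then hand in.

Run:
```python
from h import *
im=camera('top')[0]; a=np.load("top0.npz")["im"]
D=np.abs(im.astype(int)-a).max(-1)
for n,(r0,r1,c0,c1) in dict(jar=(220,275,425,490),comb=(270,342,330,375),tick=(192,255,212,255)).items(): print(n,D[r0:r1,c0:c1].mean().round(1),(D[r0:r1,c0:c1]>40).sum())
rep(); print(job_done())
```

```text
jar 0.8 0
comb 0.7 0
tick 0.7 0
t 9.12 box [-75.  365.1 273. ] yaw -9.39 tilt [ 0.027  0.035 -0.999] gap -0.002 F [-0.88 -0.7   1.12] q [0.6  0.32 0.05 1.26 0.01 2.34]
the job is handed in; nothing more can be done
None
```

The green box is shut and locked, and I handed the job in at about 9 s of the 35 s allowed. With the fingers closed, I pressed the black plate about 8–10 mm down (6–7 N). Holding it there, I pushed the red tab until the lid passed the pin. I then raised the tips off the plate, pushed the tab on to the stop (about 15 N on contact), and drew the hand well clear.

**Last checks**
- **Lid:** it is home to within about 1 mm. In the top view the tab centre is 46.7 mm from the pin, against 47 mm expected.
- **Catch:** the plate is back up at 46 mm, and the pin top is at about 57 mm, standing behind the lug.
- **Loose items:** the jar, comb and tick remover show no change in the top picture from before.

**Disagreements**
- The side camera put the tab face about 2 mm short of home, within its calibration error. I relied on the top view and the contact at the stop.
- The tool tilted up to about 5° during the push because of friction, with no sign of any effect on the result.

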